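# Slide the cedar plank home into its blue sleeve

## Task

Lift the salt jar out of the way and set it gently, upright, on a free spot of the sheet pan. Then, keeping the blue-banded cedar plank flat on the worktop the whole time, slide it straight into the sleeve with the blue tag until it is fully home against the back. Leave all the other things where they are.

Things in the scene. Friction and masses are not known exactly. Their poses are not given: they have to be found in the camera images.
- plank: Loose dark cedar grilling plank lying flat, 96 mm (its x) by 160 mm (its y) by 14 mm thick (z), about 0.14 kg; a blue band crosses its top near its +y end. Too wide to grasp when flat: push it by its edges. Origin: centre of the underside. It starts with its y axis within 0.5 rad of world +y. Either end may go in first. When home, its outer 30 mm stay outside the sleeve's roof.
- holder_blue: Fixed low wooden sleeve with a BLUE tag on its roof: the plank's place. 128 mm wide (x), 32 mm high. Its slot runs along its y axis and opens to its +y (about world +y, pan side): 104 mm wide, 22 mm high, 130 mm deep, no floor, so the plank slides in on the worktop. Origin: on the worktop, middle of the slot; back wall's inner face at y = -65 mm. Plank is home with its origin at y = +15 mm.
- blue_mouth (a point): Middle of the blue sleeve's slot mouth, on the worktop under the front edge of the roof (sleeve y = +65 mm); same axes as the sleeve. Side walls are 12 mm thick, the roof reaches from z = 22 to 32 mm; two cheeks 22 mm high, without roof, flare outward for 16 mm in front of the mouth to guide the plank.
- holder_yellow: Fixed low wooden sleeve with a YELLOW tag, same shape, size and axes as the blue one; it belongs to another plank and stays empty. The two stand side by side, one nearer the robot, one farther, in either order.
- salt_jar: Loose round glass salt jar with a steel lid and black flip tab (shut), standing upright in front of the blue sleeve's mouth; 58 mm diameter, 83 mm tall (straight sides up to 78 mm), about 0.25 kg. Origin: centre of the underside.
- pan: Fixed aluminium sheet pan, 330 mm (x) by 240 mm (y), rim 23 mm high, floor 4 mm thick (floor top at z = 4 mm). Origin: centre of the underside. It carries the dishes and the tongs; the side with negative pan y is free.
- dish1: Lowest of a stack of three loose round ceramic dipping dishes on the pan, each 72 mm diameter and 26 mm high (stack 78 mm high). Origin: centre of the underside. Not to be moved.
- dish2: Middle dish of the stack, same size. Origin: centre of the underside. Not to be moved.
- dish3: Top dish of the stack, same size. Origin: centre of the underside. Not to be moved.
- tongs: Loose short steel tongs lying on the pan, 193 mm long (y) by 35 mm wide (x) by 14 mm high. Origin: centre of the underside. Not to be moved.
- mill: Loose wooden pepper mill, upright, 54 mm diameter, 150 mm tall, beyond the plank. Origin: centre of the underside. Not to be moved.
- oil: Loose green glass oil bottle, upright, 60 mm diameter, 190 mm tall, beyond the sleeves. Origin: centre of the underside. Not to be moved.
- mortar: Loose white marble bowl, 90 mm rim diameter, 60 mm tall, near the robot's right. Origin: centre of the underside. Not to be moved.
- tin: Loose round red food tin, upright, 68 mm diameter, 60 mm tall, beyond the plank, near the pan. Origin: centre of the underside. Not to be moved.
Mind the look-alikes: they are no part of the job. Of the things that look like the plank, take the one that is farthest to the robot's left at the start.

How it is judged:
On the way, in this order (a step that is already met when the one before it is completed fails the run):
1. the salt jar stands released on the floor of the sheet pan (z of salt_jar in the frame of pan between 0 and 0.01 m and x of salt_jar in the frame of pan between -0.135 and 0.135 m and y of salt_jar in the frame of pan between -0.09 and 0.09 m and angle between salt_jar's own z axis and vertical below 0.1 rad and linear speed of salt_jar below 0.03 m/s and contact force between the fingers and salt_jar below 0.1 N), for 0.2 s.
2. the plank is fully home in the blue-tagged sleeve (y of plank in the frame of holder_blue between 0.008 and 0.021 m and x of plank in the frame of holder_blue between -0.008 and 0.008 m and angle between the y axis of plank and the y axis of holder_blue, either way round below 0.1 rad and angle between plank's own z axis and vertical below 0.05 rad and height (world z) of plank below 0.006 m and linear speed of plank below 0.02 m/s), for 0.2 s.
At the end, for the whole second after the job is handed in: Jar upright (0.1 rad), released, at rest on the pan floor inside the rim; plank flat, at rest in the blue sleeve within 6 mm of its back wall (origin at most 21 mm mouthward of the sleeve's), centred within 8 mm, aligned within 0.1 rad; other things within 20 mm of their start (all of step 1 and all of step 2); the robot touches nothing.
It fails at once if the plank is lifted or tipped up off the worktop (15 mm or 0.2 rad) (height (world z) of plank above 0.015 m or angle between plank's own z axis and vertical above 0.2 rad).
It fails at once if the salt jar is tipped beyond 0.6 rad (angle between salt_jar's own z axis and vertical above 0.6 rad).
It fails at once if the salt jar is dropped or thrown (over 0.6 m/s out of the fingers) (linear speed of salt_jar above 0.6 m/s and contact force between the fingers and salt_jar below 0.05 N).
It fails at once if a dish, the tongs, the mill, the oil bottle, the tin or the marble bowl is moved by more than 20 mm (distance of any of dish1, dish2, dish3, tongs, mill, oil, mortar, tin from where it was at the start of the episode above 0.02 m).
It also fails if it takes over 72 s, if anything falls off the work surface, if the arm or the gripper's body presses on something with over 40 N, if the wrist force passes 120 N, or if a joint passes its speed limit or range.

## Robot

A 6-joint arm with a two-finger parallel gripper is mounted at the origin on the work surface. World frame = base frame: x ahead of the robot, y to its left, z up, the work surface at z = 0. Lengths are in m, angles in rad, forces in N, time in s.
With the tool pointing down it reaches from about 0.35 to 0.85 m from the base axis. Payload 8.1 kg.
Tool frame: the origin (TCP) lies on the centre line of the jaws, within the pads' length; the fingertips stand 17 mm ahead of it and the grasp point (between the pads) lies 2 mm behind it; z points along the fingers, y is the line along which they close (so a half turn about z gives the same grasp; the last joint's range is limited). The gripper opens to 93 mm and grips with 3 to 60 N. Pads are 15 mm wide; open, the fingers measure 128 mm over their backs; the gripper's body (75 mm by 188 mm) begins 65 mm behind the grasp point.
Start: joints at [1.184, 0.13, 1.488, -0, 1.523, -0.085], TCP at [0.178, 0.573, 0.236] pointing down, gripper open.
Joint ranges: [-2.96, 2.96], [-0.89, 2.26], [0.02, 2.5], [-1.34, 4.48], [0, 2.73], [-2.66, 2.66]. Speed limits (rad/s): [2.39, 2.39, 2.79, 3.14, 3.14, 3.14].

## Interface

Orientations are given as a rotation vector (axis times angle).
In Python, from plant import telemetry, viewer, order gives the robot as it stands.
- The arm moves only by the tool send_rows, never from a script. Its argument "plan" is a list that holds one entry, the list of rows, each a list of 5 numbers: the closure, from -1 (fully open) to 1 (shut), then the shift along the world's x, y, z normalised to -1 to 1, where 1 is 0.2 m, then the turn about the world's z normalised to -1 to 1, where 1 is 60 degrees. A call has 1 to 20 rows; each row is the pose to reach, as a shift and turn from the pose commanded when the call began; what a row does not reach only later rows make up. A row lasts 1/12 s, in which the tool goes at most 41.7 mm and 7.16 degrees, less where a joint would pass 70% of its speed; a pose out of reach is approached as far as the arm can. A call with a number of a shift or a turn outside -1 to 1 is refused whole. A call with a gripper value outside its range is refused whole. The fingers move at their own pace and stop on an object; "force" is the grip in N (left out, the last holds). Time passes only in rows, so rows that repeat a pose let the fingers close. It gives the time, the measured TCP pose, the force, the opening and the grip force at its end, in the units of the state.
- telemetry.read_state(): the state, without advancing time (a new reading comes with each control period).
- viewer.read_camera(name): name is "scene" or "top"; returns (picture, depth): 384x512x3 uint8, blue, green, red; 384x512 float32, m along the optical axis (not along the pixel's ray), 0 where there is no reading.
- viewer.calibration(name): a dict with "camera_matrix" (3x3 intrinsics, pixels), "extrinsics" (4x4, takes a point from camera to world coordinates). Camera axes: x right, y up, looking along -z (the intrinsics and any distortion apply to the point x, -y, -z); pixel columns grow to the right and rows downward; lengths in m; the calibration is good to about 2 mm. A picture is of the moment at which its call begins. calibration takes no time and is no camera call.
- order.close_job(): hands the job in; it is judged then, once.
The state is a dict: "t": time; "q": joint angles; "dq": joint speeds; "joint_torque": joint torques, N m; "tool_pos": TCP position; "orientation": TCP orientation; "force": force on the tool from outside, world axes, zero at the start; "wrist_torque": the same for the moment, N m; "opening": finger opening in m; "gripper_force": force on a finger pad.
Only numpy, scipy, OpenCV 4.12 (cv2) and the standard library are available. Lean on these libraries where they do the work, as an engineer would, in place of code of your own. Each camera call takes 0.05 s, during which the arm holds its last target. There are 200 camera calls.

## Working session

There is one attempt and no reset: what is moved stays moved. The work goes in short steps, Python scripts to look and compute and a tool call to move; the robot and the scene stay as the last step left them, time stands still between calls to the robot, and variables do not carry over. Pictures are saved under pics/ and viewed, at most 10 in all, crops included, and the job is handed in when it is done.

Besides the shell and the picture viewer there is one more tool, called after ">>>" as name([rows], argument=value, ...), one row to a line, values as JSON. send_rows: Moves the arm, as the interface text tells. Scaled input: -1 to 1 covers 0.2 m each way for a shift and 60 degrees each way for a turn. Its arguments: {"type":"object","properties":{"plan":{"type":"array"},"force":{"type":"number"}},"required":["plan"]}

```bash
mkdir -p pics; cat > h.py <<'E'
import numpy as np, cv2
from plant import telemetry, viewer, order
def cam(n):
    im,d=viewer.read_camera(n); c=viewer.calibration(n)
    return im,d,np.array(c["camera_matrix"]),np.array(c["extrinsics"]),c
def ray(K,E,u,v,z):
    d=E[:3,:3]@np.array([(u-K[0,2])/K[0,0],-(v-K[1,2])/K[1,1],-1]); o=E[:3,3]
    return o+d*(z-o[2])/d[2]
def cloud(d,K,E):
    v,u=np.mgrid[:d.shape[0],:d.shape[1]]
    p=np.stack([(u-K[0,2])/K[0,0]*d,-(v-K[1,2])/K[1,1]*d,-d],-1)
    return p@E[:3,:3].T+E[:3,3]
E
python3 - <<'E'
from h import *
for n in("top","scene"):
    im,d,K,E,c=cam(n); cv2.imwrite(f"pics/{n}0.png",im); np.savez(f"{n}0.npz",im=im,d=d,K=K,E=E)
    print(n,K.round(1).tolist(),E.round(3).tolist(),[k for k in c])
print(telemetry.read_state())
E
```

```text
top [[493.4, 0.0, 254.6], [0.0, 493.4, 185.5], [0.0, 0.0, 1.0]] [[-0.03, 0.995, -0.093, 0.406], [-0.999, -0.031, -0.016, 0.069], [-0.018, 0.092, 0.996, 1.441], [0.0, 0.0, 0.0, 1.0]] ['camera_matrix', 'extrinsics']
scene [[469.8, 0.0, 248.4], [0.0, 469.8, 187.9], [0.0, 0.0, 1.0]] [[-0.838, -0.303, 0.455, 1.104], [0.546, -0.478, 0.688, 0.97], [0.009, 0.825, 0.566, 0.814], [0.0, 0.0, 0.0, 1.0]] ['camera_matrix', 'extrinsics']
{'t': 0.1, 'q': array([ 1.18359778e+00,  1.31066546e-01,  1.48919227e+00,  9.61239605e-07,
        1.52303963e+00, -8.54121678e-02]), 'dq': array([-0.00034656, -0.0012662 , -0.00267717,  0.0009616 , -0.00136671,
        0.00104441]), 'joint_torque': array([ 1.16817351e-03, -5.61339498e+01, -4.93099129e+01,  7.69892475e-02,
        2.90983234e-02, -2.99946308e-06]), 'tool_pos': array([0.17812834, 0.5724161 , 0.23469174]), 'orientation': array([-4.72187823e-01, -3.10549858e+00,  2.60430049e-03]), 'force': array([-0.40399231, -0.62943086, -0.43350327]), 'wrist_torque': array([ 0.00935435, -0.01867277, -0.02509073]), 'gripper_force': 0.0, 'opening': 0.09269488675719376}
```

View pics/top0.png

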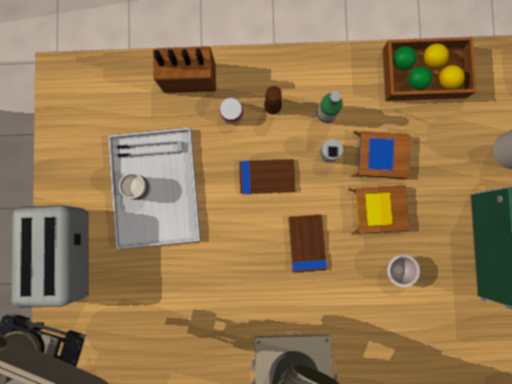

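View pics/scene0.png

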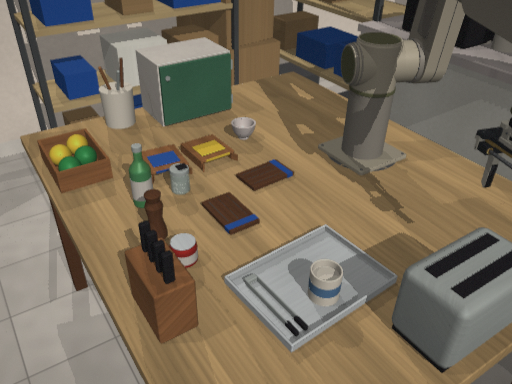

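Top view (image up = +x, left = +y): jar at (332,150), in front of the blue sleeve (382,155). Yellow sleeve is at (381,209), pan at (155,188), dish stack at (133,187), tongs at (150,149).
Plank candidates: A (267,176), with its band on the +y end, and B (308,243), with its band towards the robot. A is farther left, so I choose A. Jar look-alikes: tin (231,109), mortar (403,270) and the dish stack (133,187). The jar is the grey one at (332,150).

```bash
cat > m.py <<'E'
from h import *
def plank(im,K,E,box,z=.014):
    u0,v0,u1,v1=box; hsv=cv2.cvtColor(im,cv2.COLOR_BGR2HSV)[v0:v1,u0:u1]
    m=((hsv[...,2]<110)|((hsv[...,0]>100)&(hsv[...,0]<130)&(hsv[...,1]>150))).astype(np.uint8)
    m=cv2.morphologyEx(m,cv2.MORPH_OPEN,np.ones((3,3),np.uint8))
    c=max(cv2.findContours(m,0,1)[0],key=cv2.contourArea)[:,0]+[u0,v0]
    P=np.array([ray(K,E,u,v,z)[:2] for u,v in c])
    return cv2.minAreaRect((P*1000).astype(np.float32)),P
def bluetag(im): 
    hsv=cv2.cvtColor(im,cv2.COLOR_BGR2HSV); return (hsv[...,0]>100)&(hsv[...,0]<130)&(hsv[...,1]>150)
E
python3 - <<'E'
from m import *
f=np.load("top0.npz"); im,d,K,E=[f[k] for k in("im","d","K","E")]
W=cloud(d,K,E)
print("plank",plank(im,K,E,(230,150,305,205))[0])
def rect(mask,name):
    P=W[mask]; 
    m=mask.astype(np.uint8); n,l,s,ce=cv2.connectedComponentsWithStats(m); i=1+np.argmax(s[1:,4]); P=W[l==i]
    print(name,s[i].tolist(),"rect",cv2.minAreaRect((P[:,:2]*1000).astype(np.float32)),"z",np.percentile(P[:,2],[5,50,95]).round(4))
def box(u0,v0,u1,v1):
    b=np.zeros(d.shape,bool); b[v0:v1,u0:u1]=1; return b
z=W[...,2]; print("table z",np.median(z[box(200,200,280,300)]))
rect(box(345,120,425,184)&(z>.027)&(z<.037),"blue roof")
rect(box(345,182,425,240)&(z>.027)&(z<.037),"yellow roof")
rect(box(365,130,400,180)&bluetag(im),"tag")
rect(box(345,120,425,184)&(z>.015)&(z<.037),"blue all")
rect(box(95,115,210,260)&(z>.015)&(z<.035),"pan rim")
rect(box(315,130,345,165)&(z>.07)&(z<.09),"jar top")
rect(box(110,160,155,210)&(z>.065),"dish top")
rect(box(210,90,245,125)&(z>.05),"tin")
rect(box(260,80,285,118)&(z>.04),"mill")
rect(box(315,85,345,125)&(z>.04),"oil")
rect(box(380,250,425,290)&(z>.04),"mortar")
c=cv2.resize(im[110:260,220:430],(0,0),fx=3.6,fy=3.6,interpolation=cv2.INTER_CUBIC); cv2.imwrite("pics/crop.png",c)
E
```

```text
plank ((564.7510375976562, 54.425926208496094), (94.65968322753906, 158.34393310546875), 0.19770291447639465)
table z 0.00031773000300683307
blue roof [358, 131, 52, 47, 1838] rect ((616.3235473632812, -282.57501220703125), (143.86663818359375, 128.52610778808594), 84.20475006103516) z [0.0286 0.033  0.0365]
yellow roof [355, 185, 54, 48, 1861] rect ((459.91363525390625, -268.074951171875), (128.0504608154297, 144.67332458496094), 1.9656339883804321) z [0.0285 0.0331 0.0364]
tag [369, 139, 24, 31, 684] rect ((544.5996704101562, -112.90019226074219), (102.07850646972656, 446.8559875488281), 24.42384147644043) z [0.0305 0.0354 0.0399]
blue all [352, 130, 58, 49, 1966] rect ((617.8326416015625, -275.52691650390625), (159.6822967529297, 131.36021423339844), 84.73655700683594) z [0.0264 0.0327 0.0364]
pan rim [108, 128, 92, 121, 826] rect ((542.7026977539062, 386.03802490234375), (332.83935546875, 242.77493286132812), 3.8852319717407227) z [0.0168 0.0223 0.0272]
jar top [322, 139, 21, 21, 339] rect ((628.170166015625, -127.84022521972656), (55.10643768310547, 56.0376091003418), 43.13004684448242) z [0.0742 0.0793 0.0857]
dish top [119, 173, 27, 26, 193] rect ((466.8421630859375, 275.4424743652344), (423.916259765625, 70.65278625488281), 64.0186538696289) z [0.0662 0.079  0.0858]
tin [219, 98, 24, 23, 398] rect ((595.186279296875, 130.01568603515625), (392.5626525878906, 64.26924896240234), 8.437085151672363) z [0.0527 0.0601 0.0655]
mill [265, 86, 17, 25, 340] rect ((600.3157958984375, 39.242183685302734), (44.40279769897461, 391.28778076171875), 87.65508270263672) z [0.0454 0.1354 0.1482]
oil [318, 91, 26, 30, 540] rect ((593.8430786132812, -22.111740112304688), (59.38815689086914, 414.1465148925781), 55.888832092285156) z [0.0561 0.1274 0.192 ]
mortar [387, 255, 33, 32, 413] rect ((320.634765625, -138.01393127441406), (439.85931396484375, 87.34815979003906), 78.9245834350586) z [0.0433 0.0581 0.0648]
```

View pics/crop.png

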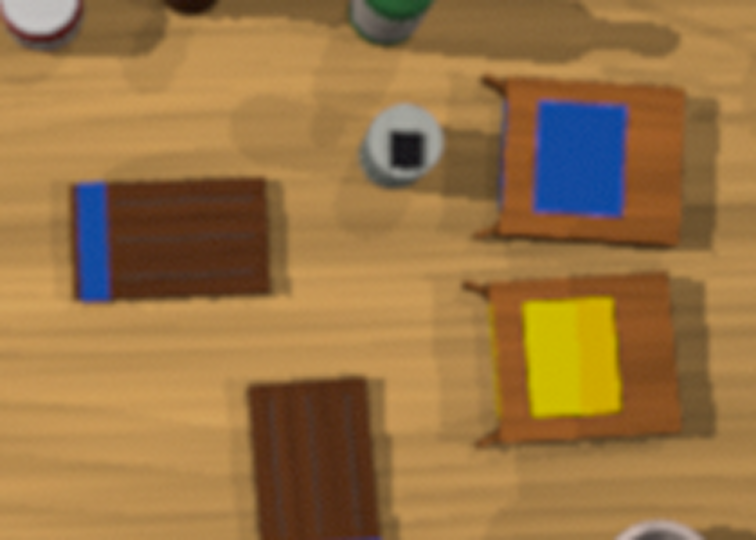

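The crop confirms the choice. Plank A is at crop (170,240) with its blue band on the left (+y), and the grey jar with the black tab at (403,145) stands in front of the blue-tagged sleeve at (595,160). Next I refine the sleeve and obstacle positions.

```bash
python3 - <<'E'
from m import *
f=np.load("top0.npz"); im,d,K,E=[f[k] for k in("im","d","K","E")]
W=cloud(d,K,E); z=W[...,2]
def box(u0,v0,u1,v1):
    b=np.zeros(d.shape,bool); b[v0:v1,u0:u1]=1; return b
def circ(m,n):
    P=W[m&(d>0)]; m2=np.median(P[:,:2],0); P=P[np.hypot(*(P[:,:2]-m2).T)<.06]
    (x,y),r=cv2.minEnclosingCircle((P[:,:2]*1000).astype(np.float32)); print(n,round(x),round(y),"r",round(r),"z",P[:,2].max().round(3))
circ(box(317,134,347,166)&(z>.072),"jar"); circ(box(112,165,152,206)&(z>.068),"dish"); circ(box(216,95,246,125)&(z>.052)&(z<.075),"tin")
circ(box(260,80,288,118)&(z>.12),"mill top"); circ(box(315,85,345,125)&(z>.15),"oil top"); circ(box(315,85,345,125)&(z>.05)&(z<.15),"oil body"); circ(box(380,250,425,290)&(z>.05)&(z<.07),"mortar")
# sleeve edges: wood/roof mask lines by depth, fitted
def edges(u0,u1,v0,v1,n):
    m=(z>.018)&(z<.045)&box(u0,v0,u1,v1)
    A=[];B=[]
    for u in range(u0+14,u1):
        r=np.where(m[:,u])[0]
        if len(r)>35:
            A.append(ray(K,E,u,r[0]-.5,.032)[:2]); B.append(ray(K,E,u,r[-1]+.5,.032)[:2])
    for P in(A,B):
        P=np.array(P); 
        for _ in range(2):
            k=np.polyfit(P[:,1],P[:,0],1); e=abs(np.polyval(k,P[:,1])-P[:,0]); P=P[e<.003]
        print(n,"edge slope",k.round(4),"at y=-.21",np.polyval(k,-.21).round(4),"y=-.33",np.polyval(k,-.33).round(4),len(P))
    C=[];D=[]
    for v in range(v0,v1):
        r=np.where(m[v])[0]
        if len(r)>44: C.append(ray(K,E,r[0]-.5,v,.032)[:2]);D.append(ray(K,E,r[-1]+.5,v,.032)[:2])
    C=np.array(C);D=np.array(D);print(n,"front y",np.median(C,0).round(4),"back",np.median(D,0).round(4))
edges(345,425,120,183,"blue")
m=bluetag(im)&box(362,130,402,180); v,u=np.where(m); P=np.array([ray(K,E,a,b,.0325)[:2] for a,b in zip(u,v)]); print("tag",cv2.minAreaRect((P*1000).astype(np.float32)))
# tongs: bright things in pan above floor
m=box(112,135,190,160)&(z>.010)&(z<.02); print("tongs",W[m][:,:2].min(0).round(3),W[m][:,:2].max(0).round(3))
m=box(345,182,425,240)&(z>.015); print("yellow", [W[m][:,i].max().round(3) for i in(0,1)])
# scene-view check of the jar
f=np.load("scene0.npz"); im,d,K,E=[f[k] for k in("im","d","K","E")]; W=cloud(d,K,E); z=W[...,2]
m=(abs(W[...,0]-.628)<.06)&(abs(W[...,1]+.128)<.06)&(z>.03)&(z<.09); Q=W[m]; print("scene jar",Q.min(0).round(3),Q.max(0).round(3))
m=(abs(W[...,0]-.565)<.09)&(abs(W[...,1]-.054)<.12)&(z>.008)&(z<.025); print("scene plank",cv2.minAreaRect((W[m][:,:2]*1000).astype(np.float32)))
E
```

```text
jar 629 -128 r 29 z 0.089
dish 544 434 r 36 z 0.087
tin 757 154 r 33 z 0.068
mill top 777 32 r 22 z 0.154
oil top 748 -126 r 14 z 0.195
oil body 747 -126 r 30 z 0.149
mortar 288 -311 r 45 z 0.069
blue edge slope [0.1008 0.7089] at y=-.21 0.6878 y=-.33 0.6757 48
blue edge slope [0.0949 0.5773] at y=-.21 0.5574 y=-.33 0.546 49
blue front y [ 0.6171 -0.2097] back [ 0.6124 -0.3553]
tag ((616.9008178710938, -272.55206298828125), (65.65640258789062, 86.53550720214844), 86.8318862915039)
tongs [0.629 0.284] [0.7   0.508]
yellow [np.float64(0.525), np.float64(0.069)]
scene jar [ 0.6   -0.155  0.03 ] [ 0.658 -0.091  0.088]
scene plank ((564.52880859375, 60.99536895751953), (99.15374755859375, 164.7046356201172), 0.506596028804779)
```

Sizes and heights agree with what was given. Jar (0.629, -0.128), sleeve mouth (0.623, -0.210), sleeve axis slope 0.097, plank (0.565, 0.055). I go to the jar first, with the jaws closing along world y.

>>> send_rows([
  [[-1,0.5,-0.5,0,0.14],[-1,1,-1,0,0.288],[-1,1,-1,0,0.288],[-1,1,-1,0,0.288],[-1,1,-1,0,0.288],[-1,1,-1,0,0.288],[-1,1,-1,0,0.288],[-1,1,-1,0,0.288]],
])

```text
t: 0.77
tool_pos: [0.3823, 0.3682, 0.2352]
orientation: [0.009, 3.14, -0.004]
force: [-0.9, -0.6, -0.3]
opening: 0.093
gripper_force: 0.0
```

>>> send_rows([
  [[-1,1,-1,0,0],[-1,1,-1,0,0],[-1,1,-1,0,0],[-1,1,-1,0,0],[-1,1,-1,0,0],[-1,1,-1,0,0],[-1,1,-1,0,0],[-1,1,-1,0,0]],
])

```text
t: 1.43
tool_pos: [0.5813, 0.1682, 0.2347]
orientation: [0.008, 3.141, -0.003]
force: [0.5, 0.2, 0.2]
opening: 0.0928
gripper_force: 0.0
```

>>> send_rows([
  [[-1,0.255,-1,0,0],[-1,0.255,-1,0,0],[-1,0.255,-1,0,0],[-1,0.255,-1,0,0],[-1,0.255,-1,0,0],[-1,0.255,-1,0,0],[-1,0.255,-1,0,0]],
])

```text
t: 2.02
tool_pos: [0.6292, -0.0287, 0.2348]
orientation: [-0.006, -3.14, -0.0]
force: [-0.6, 0.7, 0.4]
opening: 0.0928
gripper_force: 0.0
```

>>> send_rows([
  [[-1,0,-0.505,0,0],[-1,0,-0.505,0,0],[-1,0,-0.505,0,0],[-1,0,-0.505,-0.2,0],[-1,0,-0.505,-0.4,0],[-1,0,-0.505,-0.4,0],[-1,0,-0.505,-0.4,0]],
])

```text
t: 2.6
tool_pos: [0.627, -0.1257, 0.1527]
orientation: [0.002, -3.135, -0.004]
force: [-0.1, 2.1, -0.5]
opening: 0.0931
gripper_force: 0.0
```

>>> send_rows([
  [[-1,0,0,-0.15,0],[-1,0,0,-0.3,0],[-1,0,0,-0.45,0],[-1,0,0,-0.525,0],[-1,0,0,-0.525,0],[-1,0,0,-0.525,0],[0.4,0,0,-0.525,0],[0.6,0,0,-0.525,0],[0.6,0,0,-0.525,0],[0.6,0,0,-0.525,0],[0.6,0,0,-0.525,0],[0.6,0,0,-0.525,0],[0.6,0,0,-0.525,0],[0.6,0,0,-0.525,0]],
], force=20)

```text
t: 3.77
tool_pos: [0.6296, -0.128, 0.0512]
orientation: [0.0, 3.141, 0.0]
force: [-1.2, 1.5, 4.5]
opening: 0.0576
gripper_force: 20.0
```

>>> send_rows([
  [[0.6,0,0,0.1,0],[0.6,0,0,0.25,0],[0.6,0,0,0.4,0],[0.6,0,0,0.55,0],[0.6,0,0.1,0.65,0],[0.6,-0.05,0.25,0.7,0],[0.6,-0.1,0.4,0.7,0],[0.6,-0.15,0.55,0.7,0],[0.6,-0.2,0.7,0.7,0],[0.6,-0.25,0.85,0.7,0],[0.6,-0.3,1,0.7,0]],
])

```text
t: 4.68
tool_pos: [0.5682, 0.073, 0.1898]
orientation: [-0.001, -3.14, 0.0]
force: [0.7, 0.4, -2.4]
opening: 0.0582
gripper_force: 20.0
```

>>> send_rows([
  [[0.6,-0.05,0.15,0,0],[0.6,-0.1,0.3,0,0],[0.6,-0.15,0.45,0,0],[0.6,-0.2,0.6,0,0],[0.6,-0.25,0.75,0,0],[0.6,-0.3,0.9,0,0],[0.6,-0.36,1,0,0],[0.6,-0.41,1,0,0],[0.6,-0.41,1,0,0]],
])

```text
t: 5.43
tool_pos: [0.4852, 0.2726, 0.1896]
orientation: [0.004, -3.139, 0.002]
force: [0.1, -0.8, -2.4]
opening: 0.0578
gripper_force: 20.0
```

>>> send_rows([
  [[0.6,0,0.1,0,0],[0.6,0,0.2,0,0],[0.6,0,0.275,0,0],[0.6,0,0.275,-0.1,0],[0.6,0,0.275,-0.2,0],[0.6,0,0.275,-0.3,0],[0.6,0,0.275,-0.4,0],[0.6,0,0.275,-0.5,0],[0.6,0,0.275,-0.5,0],[0.6,0,0.275,-0.5,0]],
])

```text
t: 6.27
tool_pos: [0.4866, 0.3256, 0.0892]
orientation: [-0.001, -3.138, 0.003]
force: [0.2, -0.1, -2.2]
opening: 0.0577
gripper_force: 20.0
```

>>> send_rows([
  [[0.6,0,0,-0.06,0],[0.6,0,0,-0.12,0],[0.6,0,0,-0.15,0],[0.6,0,0,-0.16,0],[0.6,0,0,-0.165,0],[0.6,0,0,-0.17,0],[0.6,0,0,-0.17,0]],
])

```text
t: 6.85
tool_pos: [0.4875, 0.327, 0.0569]
orientation: [0.0, 3.141, 0.0]
force: [0.3, -0.2, -1.9]
opening: 0.0578
gripper_force: 20.0
```

>>> send_rows([
  [[0.6,0,0,-0.005,0],[0.6,0,0,-0.01,0],[0.6,0,0,-0.01,0],[0.6,0,0,-0.01,0]],
])

```text
t: 7.18
tool_pos: [0.4877, 0.3271, 0.0551]
orientation: [0.0, 3.141, 0.001]
force: [0.1, 0.6, -0.3]
opening: 0.0581
gripper_force: 20.0
```

>>> send_rows([
  [[0.6,0,0,-0.003,0],[0.6,0,0,-0.003,0],[-0.6,0,0,-0.003,0],[-0.6,0,0,-0.003,0],[-0.6,0,0,-0.003,0],[-0.6,0,0,-0.003,0],[-0.6,0,0,-0.003,0],[-0.6,0,0,0.1,0],[-0.6,0,0,0.25,0],[-0.6,0,0,0.4,0],[-0.6,0,0,0.6,0],[-0.6,0,0,0.75,0],[-0.6,0,0,0.75,0]],
])

```text
t: 8.27
tool_pos: [0.4907, 0.3287, 0.2133]
orientation: [0.0, 3.131, 0.009]
force: [0.2, 0.4, 1.4]
opening: 0.0742
gripper_force: 0.0
```

```bash
python3 - <<'E'
from m import *
im,d,K,E,c=cam("scene"); cv2.imwrite("pics/scene1.png",im); W=cloud(d,K,E); z=W[...,2]
m=(abs(W[...,0]-.487)<.045)&(abs(W[...,1]-.327)<.045)&(z>.035)&(z<.095);Q=W[m];print(Q.min(0).round(3),Q.max(0).round(3))
E
```

```text
[0.457 0.302 0.035] [0.518 0.362 0.09 ]
```

View pics/scene1.png

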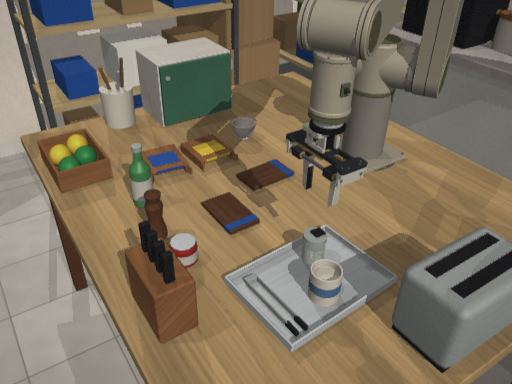

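The jar stands upright on the pan at about (314,245), released, with dishes and tongs untouched. Next is a side push on the plank's -x edge with two fingers, to bring it onto the sleeve's axis line.

>>> send_rows([
  [[-0.7,0,-1,0,0],[-0.7,0,-1,0,0],[-0.7,0,-1,0,0],[-0.7,0,-1,0,0],[-0.7,-0.04,-1,0,0],[-0.7,-0.04,-1,0,0]],
])

```text
t: 8.82
tool_pos: [0.4779, 0.1217, 0.2029]
orientation: [-0.007, -3.139, 0.004]
force: [-0.6, -0.4, 0.3]
opening: 0.0788
gripper_force: 0.0
```

>>> send_rows([
  [[-0.7,0,-0.2,0,0],[-0.7,0,-0.36,0,0],[-0.7,0,-0.36,-0.2,0],[-0.7,0,-0.36,-0.4,0],[-0.7,0,-0.36,-0.6,0],[-0.7,0,-0.36,-0.75,0],[-0.7,0,-0.36,-0.85,0],[-0.7,0,-0.36,-0.9,0],[-0.7,0,-0.36,-0.9,0],[-0.7,0,-0.36,-0.9,0]],
])

```text
t: 9.65
tool_pos: [0.4791, 0.0551, 0.0245]
orientation: [-0.0, -3.14, -0.0]
force: [0.0, -0.6, 1.1]
opening: 0.0789
gripper_force: 0.0
```

>>> send_rows([
  [[-0.7,0,0,-0.02,0],[-0.7,0.08,0,-0.02,0],[-0.7,0.12,0,-0.02,0],[-0.7,0.16,0,-0.02,0],[-0.7,0.2,0,-0.02,0],[-0.7,0.24,0,-0.02,0],[-0.7,0.28,0.005,-0.02,-0.01],[-0.7,0.32,0.01,-0.02,-0.03],[-0.7,0.36,0.015,-0.02,-0.05],[-0.7,0.4,0.02,-0.02,-0.07],[-0.7,0.44,0.025,-0.02,-0.093],[-0.7,0.48,0.025,-0.02,-0.093],[-0.7,0.51,0.025,-0.02,-0.093],[-0.7,0.535,0.025,-0.02,-0.093],[-0.7,0.555,0.025,-0.02,-0.093],[-0.7,0.565,0.025,-0.02,-0.093],[-0.7,0.567,0.025,-0.02,-0.093],[-0.7,0.567,0.025,-0.02,-0.093]],
])

```text
t: 11.15
tool_pos: [0.5929, 0.0598, 0.0206]
orientation: [0.153, 3.137, -0.0]
force: [-0.4, -0.4, -0.7]
opening: 0.0791
gripper_force: 0.0
```

>>> send_rows([
  [[-0.7,-0.1,0,0,0],[-0.7,-0.1,0,0.2,0],[-0.7,-0.4,0,0.4,0],[-0.7,-0.6,0,0.6,0],[-0.7,-0.8,0,0.6,0],[-0.7,-1,0,0.6,0],[-0.7,-1,0,0.6,0]],
])

```text
t: 11.73
tool_pos: [0.3912, 0.0599, 0.1414]
orientation: [0.153, 3.136, 0.0]
force: [-1.7, -0.3, 0.1]
opening: 0.0788
gripper_force: 0.0
```

```bash
python3 - <<'E'
from m import *
print(telemetry.read_state()["tool_pos"])
im,d,K,E,c=cam("top"); cv2.imwrite("pics/top1.png",im)
r,P=plank(im,K,E,(225,120,318,195)); print(r)
im,d,K,E,c=cam("scene"); W=cloud(d,K,E); z=W[...,2]
m=(abs(W[...,0]-.64)<.085)&(abs(W[...,1]-.054)<.12)&(z>.009)&(z<.022); print("scene plank",cv2.minAreaRect((W[m][:,:2]*1000).astype(np.float32)))
E
```

```text
[0.39121039 0.05990443 0.1414488 ]
((647.9432983398438, 53.53313064575195), (158.50437927246094, 95.13804626464844), 84.75979614257812)
scene plank ((649.466064453125, 58.698219299316406), (167.89828491210938, 97.70027923583984), 84.75090789794922)
```

View pics/top1.png

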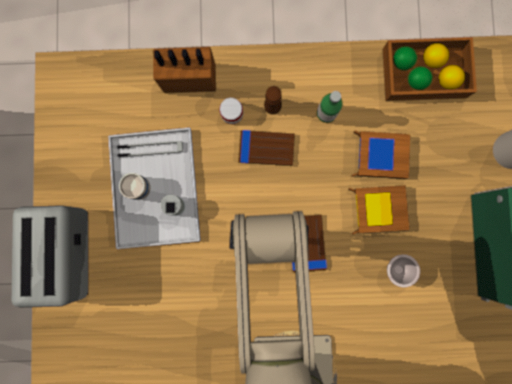

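The plank now lies on the sleeve axis at (267,148), centre (0.648, 0.054), turned 5.3°. The jar is at (172,206) on the pan and everything else is in place. Next I turn the gripper across for the end push, offset 20 mm toward the robot so its body clears the oil bottle.

>>> send_rows([
  [[0.18,0,0,0.3,-0.1],[0.18,0.2,0.1,0.3,-0.2],[0.18,0.4,0.2,0.3,-0.3],[0.18,0.6,0.3,0.3,-0.4],[0.18,0.8,0.4,0.3,-0.5],[0.18,1,0.52,0.3,-0.6],[0.18,1,0.52,0.3,-0.7],[0.18,1,0.52,0.3,-0.8],[0.18,1,0.52,0.3,-0.9],[0.18,1,0.52,0.3,-1],[0.18,1,0.52,0.3,-1]],
])

```text
t: 12.75
tool_pos: [0.5932, 0.1641, 0.1999]
orientation: [-1.708, -2.637, 0.0]
force: [-0.7, -0.5, 0.1]
opening: 0.0381
gripper_force: 0.0
```

>>> send_rows([
  [[0.18,0.1,0,0,-0.1],[0.18,0.24,0,0,-0.2],[0.18,0.24,0,0,-0.3],[0.18,0.24,0,0,-0.4],[0.18,0.24,0,0,-0.5],[0.18,0.24,0,0,-0.5],[0.18,0.24,0,-0.2,-0.5],[0.18,0.24,0,-0.4,-0.5],[0.18,0.24,0,-0.55,-0.5],[0.18,0.24,0,-0.65,-0.5],[0.18,0.24,0,-0.7,-0.5],[0.18,0.24,0,-0.7,-0.5]],
])

```text
t: 13.75
tool_pos: [0.6386, 0.1635, 0.0573]
orientation: [-2.321, -2.113, 0.007]
force: [-0.2, 0.2, -0.1]
opening: 0.0381
gripper_force: 0.0
```

>>> send_rows([
  [[0.18,0,0,-0.1,0],[0.18,0,0,-0.17,0],[0.18,0,0,-0.2,0],[0.18,0,0,-0.2,0],[0.18,-0.005,-0.05,-0.2,0],[0.18,-0.01,-0.1,-0.2,0],[0.18,-0.015,-0.15,-0.2,0],[0.18,-0.02,-0.2,-0.2,0],[0.18,-0.025,-0.26,-0.2,0],[0.18,-0.031,-0.32,-0.2,0],[0.18,-0.037,-0.38,-0.2,0],[0.18,-0.043,-0.44,-0.2,0],[0.18,-0.049,-0.5,-0.2,0],[0.18,-0.054,-0.56,-0.2,0],[0.18,-0.06,-0.62,-0.2,0],[0.18,-0.066,-0.68,-0.2,0],[0.18,-0.071,-0.73,-0.2,0],[0.18,-0.075,-0.77,-0.2,0],[0.18,-0.078,-0.8,-0.2,0],[0.18,-0.078,-0.8,-0.2,0]],
])

```text
t: 15.42
tool_pos: [0.6248, 0.0024, 0.0204]
orientation: [2.328, 2.109, -0.001]
force: [-0.7, 0.2, -0.4]
opening: 0.0383
gripper_force: 0.0
```

```bash
python3 - <<'E'
from m import *
im,d,K,E,c=cam("top"); a=cv2.resize(im[80:230,220:430],(0,0),fx=3,fy=3,interpolation=cv2.INTER_CUBIC)
im2,d,K,E,c=cam("scene"); b=cv2.resize(im2[110:220,110:260],(0,0),fx=3,fy=3)[:450]
W=cloud(d,K,E); z=W[...,2]
for lo,hi in((.009,.02),):
    m=(abs(W[...,0]-.635)<.08)&(W[...,1]>-.178)&(W[...,1]<.0)&(z>lo)&(z<hi); print("scene plank",cv2.minAreaRect((W[m][:,:2]*1000).astype(np.float32)))
cv2.imwrite("pics/pre.png",a);cv2.imwrite("pics/pre2.png",b)
E
```

```text
scene plank ((634.2146606445312, -83.9607925415039), (162.77151489257812, 98.2566146850586), 84.21092987060547)
```

View pics/pre.png

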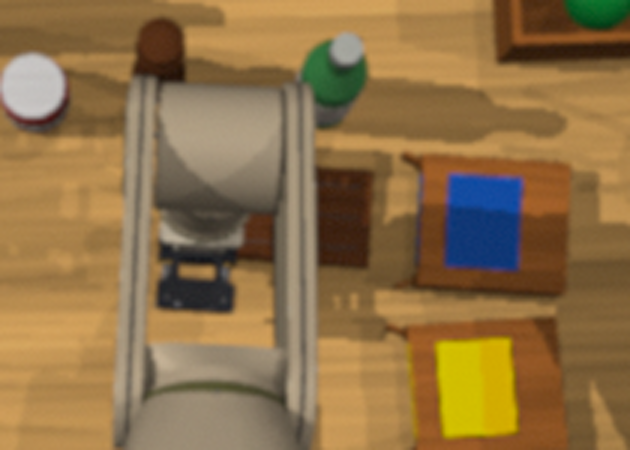

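View pics/pre2.png

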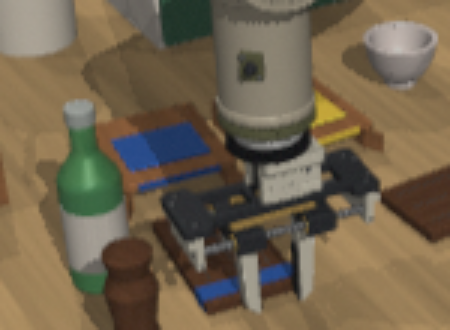

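Before the mouth the plank is aligned: centre (0.634, -0.084), angle within 0.5° of the sleeve, with the oil bottle clear at crop (335,75). I continue pushing along the axis.

>>> send_rows([
  [[0.18,-0.004,-0.04,0,0],[0.18,-0.009,-0.09,0,0],[0.18,-0.014,-0.14,0,0],[0.18,-0.019,-0.19,0,0],[0.18,-0.023,-0.24,0,0],[0.18,-0.028,-0.29,0,0],[0.18,-0.033,-0.34,0,0],[0.18,-0.038,-0.39,0,0],[0.18,-0.043,-0.44,0,0],[0.18,-0.048,-0.49,0,0],[0.18,-0.052,-0.54,0,0],[0.18,-0.057,-0.59,0,0],[0.18,-0.06,-0.62,0,0],[0.18,-0.06,-0.62,0,0]],
])

```text
t: 16.68
tool_pos: [0.6131, -0.1217, 0.0208]
orientation: [2.328, 2.109, -0.0]
force: [0.3, 0.2, -0.2]
opening: 0.0385
gripper_force: 0.0
```

>>> send_rows([
  [[0.18,-0.004,-0.04,0,0],[0.18,-0.008,-0.08,0,0],[0.18,-0.012,-0.12,0,0],[0.18,-0.016,-0.16,0,0],[0.18,-0.019,-0.19,0,0],[0.18,-0.02,-0.21,0,0],[0.18,-0.02,-0.21,0,0]],
])

```text
t: 17.27
tool_pos: [0.609, -0.1633, 0.0207]
orientation: [2.328, 2.109, -0.0]
force: [0.9, 0.4, 1.5]
opening: 0.0382
gripper_force: 0.0
```

>>> send_rows([
  [[0.18,-0.001,-0.01,0,0],[0.18,-0.002,-0.02,0,0],[0.18,-0.003,-0.03,0,0],[0.18,-0.003,-0.03,0,0]],
])

```text
t: 17.6
tool_pos: [0.6085, -0.1683, 0.0206]
orientation: [2.327, 2.111, -0.0]
force: [-0.1, 0.8, 1.0]
opening: 0.0378
gripper_force: 0.0
```

Now small steps until the wall is felt.

>>> send_rows([
  [[0.18,-0.001,-0.01,0,0],[0.18,-0.001,-0.015,0,0],[0.18,-0.001,-0.015,0,0]],
])

```text
t: 17.85
tool_pos: [0.6083, -0.1708, 0.0206]
orientation: [-2.327, -2.11, -0.0]
force: [-0.8, 2.7, 0.4]
opening: 0.0384
gripper_force: 1.4
```

>>> send_rows([
  [[0.18,0,-0.005,0,0],[0.18,-0.001,-0.01,0,0],[0.18,-0.001,-0.01,0,0]],
])

```text
t: 18.1
tool_pos: [0.6083, -0.171, 0.0207]
orientation: [-2.325, -2.109, -0.003]
force: [0.4, 10.3, 2.9]
opening: 0.0385
gripper_force: 5.4
```

Wall contact: 10 N with no further travel. I back off, rise and check.

>>> send_rows([
  [[0.18,0.001,0.02,0,0],[0.18,0.01,0.1,0,0],[0.18,0.015,0.15,0,0],[0.18,0.015,0.15,0.2,0],[0.18,0.015,0.15,0.4,0],[0.18,0.015,0.15,0.6,0],[0.18,0.015,0.15,0.8,0],[0.18,-0.2,0.3,1,0],[0.18,-0.4,0.5,1,0],[0.18,-0.6,0.7,1,0],[0.18,-0.8,0.8,1,0],[0.18,-0.9,0.9,1,0],[0.18,-0.9,0.9,1,0],[0.18,-0.9,0.9,1,0]],
])

```text
t: 19.27
tool_pos: [0.4237, 0.0107, 0.2202]
orientation: [-2.323, -2.113, 0.0]
force: [-0.9, -0.7, 0.4]
opening: 0.0382
gripper_force: 0.0
```

```bash
python3 - <<'E'
from m import *
im,d,K,E,c=cam("top"); cv2.imwrite("pics/end.png",cv2.resize(im[80:260,90:430],(0,0),fx=2.3,fy=2.3,interpolation=cv2.INTER_CUBIC))
b=bluetag(im); b[:, :335]=0; b[:,364:]=0; b[:125]=0;b[185:]=0
v,u=np.where(b); P=np.array([ray(K,E,x,y,.014)[:2] for x,y in zip(u,v)])
print("band",len(P),cv2.minAreaRect((P*1000).astype(np.float32)))
r,Q=plank(im,K,E,(335,125,366,185)); print("stub",r)
f=np.load("top0.npz"); dd=cv2.absdiff(im,f["im"])
E
```

```text
band 222 ((623.3418579101562, -201.80328369140625), (20.302221298217773, 91.3687973022461), 87.19344329833984)
stub ((626.986572265625, -199.29132080078125), (35.110694885253906, 103.9972152709961), 84.35733032226562)
```

View pics/end.png

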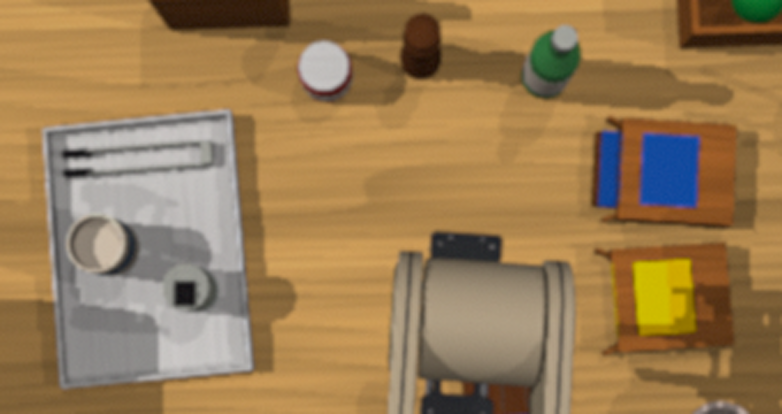

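The plank's stub (crop (606,170)) sticks out about 31 mm in front of the blue sleeve's roof, which matches the home depth of 30 mm. The jar is upright on the pan at (187,288) and the other things are in place. The gripper is free, so I hand in.

```bash
python3 -c "
from plant import order; print(order.close_job())"
```

```text
the job is handed in; nothing more can be done
None
```

The salt jar stands upright and released on the sheet pan, the plank is pushed home against the back of the blue sleeve, nothing else was seen to move, and the job is handed in (about 19 s of the 72 s used, no verdict returned).

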